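# Centre the dish and zero the scale

## Task

On one of the two kitchen scales a small white porcelain dish stands too far forward and hangs over the round key. With the fingertips push the dish back to the middle of the weighing plate, then lightly press that scale's round key fully down to zero the scale, and draw back. Do not lift or tip the dish or shove the scale, and do not touch the other scale with its macarons (that weighing is still going on) or disturb anything else.

Things in the scene. Friction and masses are not known exactly. Their poses are not given: they have to be found in the camera images.
- bowl_scale: the kitchen scale under the white dish, on the left or right; loose, 184 x 152 x 26 mm. Origin: centre of its underside, on the table; x from its front (display and key, nearest the robot) to its back, y left, z up; yaw up to 20 degrees. Case top z = 20 mm (22 mm at display and key); weighing plate x -38 to 86, y -63 to 63 mm, top z = 26 mm; round key, 14 mm across, at x -64, y -33 mm
- plate_middle (a point): the middle of that scale's weighing plate, on its upper surface (26 mm above the table); axes as the scale's
- key_top (a point): the centre of the top of that scale's round key, 23 mm above the table; it goes straight down when pressed
- bowl_scale_key (a joint): travel of that key in m: 0 released, 0.0012 fully pressed; a spring returns it, 4.8 N hold it fully down
- bowl: the white porcelain dish, round, open, nearly straight-sided: 104 mm across at the rim (radius 52 mm), 82 mm at the foot, 36 mm high, empty, 0.11 to 0.22 kg. Origin: centre of its underside, z up. It starts standing on the scale's weighing plate, 40 to 60 mm off the plate's middle towards the key, its rim over the key
- other_scale: the other, identical scale, with a pink and a green macaron on its plate; leave it alone. Origin and axes as for bowl_scale
- other_scale_key (a joint): travel of the other scale's key in m; leave it at 0
- macaron_pink: pink macaron, 41 mm across, 25 mm high, on the other scale; origin at the centre of its underside
- macaron_green: green macaron, 42 mm across, 25 mm high, on the other scale; origin at the centre of its underside
- gold_jar: closed jar with white cap and golden label, 42 mm across, 42 mm high, on the table; origin at the centre of its underside
- open_jar: open jar of white sprinkles, 47 mm across, 56 mm high, on the table; origin at the centre of its underside
- nozzle_star: metal piping nozzle, a cone 30 mm across and 42 mm high, on the table; origin at the centre of its underside
Not all that is in view belongs to the job. Leave any orange, pink or turquoise look-alike of the bowl alone.

How it is judged:
By the outcome, as a careful person would: the job done as asked, in the order asked, and still so for the second after the job is handed in, with the robot touching nothing.
It also fails if it takes over 48 s, if anything falls off the work surface, if the arm or the gripper's body presses on something with over 40 N, if the wrist force passes 120 N, or if a joint passes its speed limit or range.

## Robot

A 6-joint arm with a two-finger parallel gripper is mounted at the origin on a cart in front of the work surface, level with it; the furniture and walls round the work are solid. World frame = base frame: x ahead of the robot, y to its left, z up, the work surface at z = 0. Lengths are in m, angles in rad, forces in N, time in s.
With the tool pointing down it reaches from about 0.4 to 0.825 m from the base axis. Payload 7 kg.
Tool frame: the origin (TCP) lies between the finger pads; the fingertips stand 17 mm ahead of it and the grasp point (between the pads) lies 2 mm behind it; z points along the fingers, y is the line along which they close (so a half turn about z gives the same grasp; the last joint's range is limited). The gripper opens to 88 mm and grips with 3 to 60 N. Pads are 19 mm wide; open, the fingers measure 130 mm over their backs; the gripper's body (78 mm by 193 mm) begins 47 mm behind the grasp point.
Start: joints at [1.424, 0.359, 0.012, 0, -1.224, -0.288], TCP at [0.284, 0.612, 0.205] pointing down, gripper open.
Joint ranges: [-3.07, 3.07], [-1.43, 2.12], [-1.02, 1.25], [-3.03, 1.67], [-3.05, -0], [-3.03, 3.03]. Speed limits (rad/s): [2.39, 2.39, 3.01, 3.14, 3.14, 3.14].

## Interface

Orientations are given as a unit quaternion [x, y, z, w].
In Python, from workcell import get_state, capture, hand_in, look_for gives the robot as it stands.
- The arm moves only by the shell command python3 -m crank 'ROWS'. ROWS is text: rows parted by semicolons, each of 7 numbers parted by spaces: the shift along the world's x, y, z in mm, then the turn, a rotation vector about the world's x, y, z in degrees, then the finger opening in mm, from 0 to 87.6. A call has 1 to 8 rows; each row is the pose to reach, as a shift and turn from the pose commanded when the call began; what a row does not reach only later rows make up. A row lasts 1/10 s, in which the tool goes at most 50 mm and 8.59 degrees, less where a joint would pass 70% of its speed; a pose out of reach is approached as far as the arm can. A call with a gripper value outside its range is refused whole. The fingers move at their own pace and stop on an object; the grip force is fixed at half the most. Time passes only in rows, so rows that repeat a pose let the fingers close. It gives the time, the measured TCP pose, the force, the opening and the grip force at its end, in the units of the state.
- get_state(): the state, without advancing time (a new reading comes with each control period).
- capture(name): name is "side" or "top"; returns a dict with "frame" (384x512x3 uint8, red, green, blue), "fx", "fy", "cx", "cy" (pixels), "R" (3x3) and "t" (3): a world point X has camera coordinates R X + t. Camera axes: x right, y down, z forward; pixel columns grow to the right and rows downward; lengths in m; the calibration is good to about 2 mm. A picture is of the moment at which its call begins. There is no depth.
- hand_in(): hands the job in; it is judged then, once.
Trained networks look in a picture, given as the dict that the camera call returned (one of the last four; its "shot" number tells which), for a name from the list of things; names that differ only in an ending like _2 or _b are one class to them, and where a whole thing is asked for, a point or a joint stands for the part that bears it (a point fixed in the world has none). Each returns a list of dicts, best first, with "score" (0 to 1); they miss things now and then, are a little off and sometimes report something else, mostly with a low value. They report only what shows in the picture. A call takes as long as a camera call. They do not tell look-alikes from the thing itself.
- look_for(picture, name): "location" ([x, y, z] in m, in world coordinates, good to about 4 mm: the middle of the surface that is visible of it).
The state is a dict: "t": time; "q": joint angles; "dq": joint speeds; "joint_torque": joint torques, N m; "tcp_pos": TCP position; "eef_rot": TCP orientation; "ft_force": force on the tool from outside, world axes, zero at the start; "wrist_torque": the same for the moment, N m; "width": finger opening in m; "grip_force": force on a finger pad.
Only numpy, scipy, OpenCV 4.12 (cv2) and the standard library are available. Lean on these libraries where they do the work, as an engineer would, in place of code of your own. Each camera call takes 0.05 s, during which the arm holds its last target. There are 200 camera calls.

## Working session

There is one attempt and no reset: what is moved stays moved. The work goes in short steps, Python scripts to look and compute and a shell command to move; the robot and the scene stay as the last step left them, time stands still between calls to the robot, and variables do not carry over. Pictures are saved under pics/ and viewed, at most 10 in all, crops included, and the job is handed in when it is done.

```bash
mkdir -p pics
python3 - <<'E'
from workcell import *
import cv2,numpy as np
s=get_state();print(s['t'],s['tcp_pos'],s['eef_rot'],s['width'],s['ft_force'])
for n in('side','top'):
    c=capture(n);cv2.imwrite(f'pics/{n}0.png',c['frame'][:,:,::-1])
    print(n,c['fx'],c['cx'],c['cy'],(-np.array(c['R']).T@c['t']).round(3),np.array(c['R']).round(2).tolist())
    for k in('bowl','bowl_scale','key_top','other_scale','macaron_pink','macaron_green','gold_jar','open_jar','nozzle_star'):
        for d in look_for(c,k)[:3]:print(k,np.round(d['location'],3),round(d['score'],2))
E
```

```text
0.0 [0.28413524 0.61170957 0.20410047] [ 9.76446068e-01 -2.15760019e-01 -1.22016733e-04  8.22242705e-04] 0.0876912920242007 [-0.61938978  0.333451    0.17933667]
side 399.17387926955683 253.6071720321479 195.00631156348405 [ 0.599 -0.895  0.656] [[1.0, 0.05, -0.01], [0.02, -0.54, -0.84], [-0.04, 0.84, -0.54]]
bowl [0.543 0.183 0.04 ] 0.82
bowl [0.466 0.376 0.016] 0.81
bowl [0.762 0.254 0.022] 0.67
key_top [0.758 0.058 0.032] 0.21
other_scale [ 0.536 -0.188  0.019] 0.94
macaron_green [ 0.587 -0.122  0.044] 0.6
gold_jar [0.76  0.06  0.033] 0.53
open_jar [0.758 0.058 0.032] 0.69
open_jar [ 0.781 -0.071  0.03 ] 0.68
nozzle_star [0.783 0.122 0.025] 0.41
top 442.33154370987035 258.54588571446845 188.59251410008767 [0.337 0.038 1.182] [[0.01, -1.0, -0.0], [-0.98, -0.01, -0.18], [0.18, 0.0, -0.98]]
bowl [ 0.351 -0.059  0.003] 0.9
bowl [0.328 0.218 0.01 ] 0.9
bowl [0.554 0.165 0.031] 0.75
bowl_scale [0.586 0.214 0.022] 0.55
bowl_scale [ 0.583 -0.112  0.045] 0.42
other_scale [ 0.535 -0.161  0.026] 0.65
macaron_pink [ 0.553 -0.19   0.042] 0.62
macaron_green [ 0.581 -0.116  0.043] 0.75
gold_jar [0.754 0.073 0.044] 0.77
open_jar [ 0.775 -0.054  0.036] 0.56
nozzle_star [0.774 0.133 0.015] 0.49
```

View pics/top0.png

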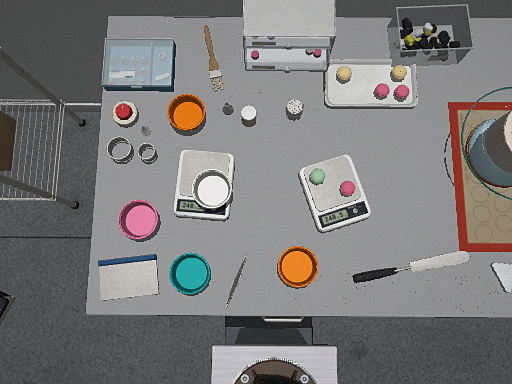

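View pics/side0.png

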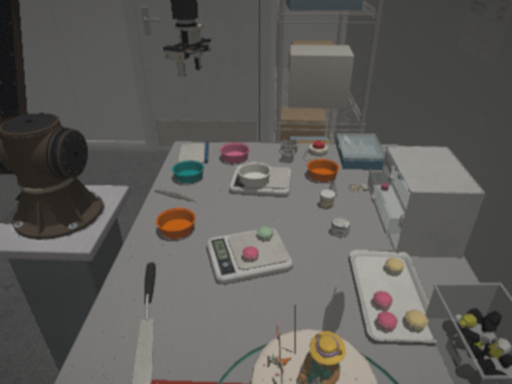

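Top view: the candidates are white (212,189) on the left scale, orange (187,114) and (298,267), pink (139,220) and turquoise (190,273). I choose the white dish. The other scale with the macarons is at (334,192).

```bash
cat > h.py <<'E'
import numpy as np,cv2
def uv(c,X):
    p=np.array(c['R'])@np.asarray(X,float).T+np.array(c['t'])[:,None]
    return np.c_[c['fx']*p[0]/p[2]+c['cx'],c['fy']*p[1]/p[2]+c['cy']]
def at(c,u,v,z):
    R=np.array(c['R']);o=-R.T@c['t'];d=R.T@[(u-c['cx'])/c['fx'],(v-c['cy'])/c['fy'],1]
    return o+d*(z-o[2])/d[2]
E
python3 - <<'E'
from workcell import *
import cv2,numpy as np
a=capture('top');b=capture('side')
f=a['frame'][140:230,165:245,::-1];g=b['frame'][155:205,220:300,::-1]
f=cv2.resize(f,None,fx=6,fy=6,interpolation=cv2.INTER_CUBIC);cv2.imwrite('pics/tc.png',f)
g=cv2.resize(g,None,fx=8,fy=8,interpolation=cv2.INTER_CUBIC);cv2.imwrite('pics/sc.png',g)
E
```

```text
(no output)
```

View pics/tc.png

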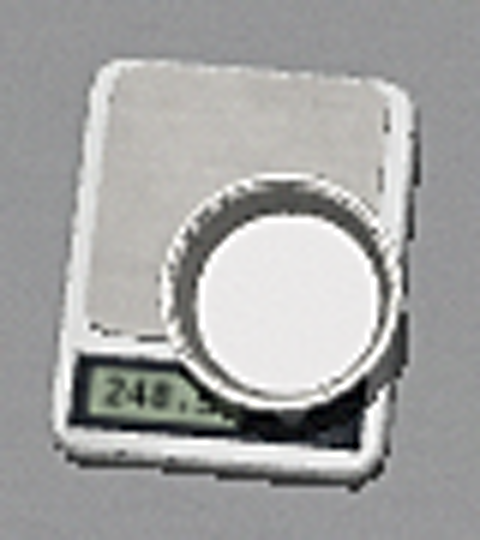

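View pics/sc.png

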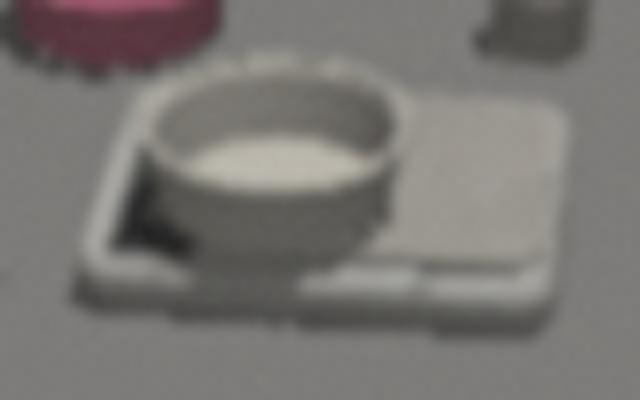

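Top crop shows the dish on the left scale, rim ellipse centre about (284,291) in the crop, hiding the key in the front right. The case is turned by about -5°. I'll fit both to the edges.

Run:
```python
from workcell import *
from h import *
from scipy.optimize import least_squares
a=capture('top');b=capture('side')
P=lambda u,v,s,o:((u+.5)/s-.5+o[0],(v+.5)/s-.5+o[1])
T=lambda u,v:P(u,v,6,(165,140)); S=lambda u,v:P(u,v,8,(220,155))
# (pixel, z, axis, value): point lies on the line local axis = value
ob=[(a,T(90,100),.018,1,.076),(a,T(62,390),.018,1,.076),(a,T(130,60),.018,0,.092),(a,T(380,75),.018,0,.092),
(a,T(414,120),.018,1,-.076),(a,T(388,420),.018,1,-.076),
(a,T(105,110),.026,1,.063),(a,T(88,315),.026,1,.063),(a,T(110,331),.026,0,-.038),(a,T(160,337),.026,0,-.038)]
ob2=[(b,S(560,150),.026,0,.086),(b,S(540,245),.026,0,.086),(b,S(430,96),.026,1,.063),(b,S(540,98),.026,1,.063),(b,S(400,258),.026,1,-.063),(b,S(500,268),.026,1,-.063)]
def res(p,ob):
    c,s=np.cos(p[2]),np.sin(p[2]);r=[]
    for cam,(u,v),z,ax,val in ob:
        d=at(cam,u,v,z)[:2]-p[:2];l=(c*d[0]+s*d[1],-s*d[0]+c*d[1]);r.append(l[ax]-val)
    return r
for o in(ob,ob2,ob+ob2):
    f=least_squares(res,[.57,.19,-.08],args=(o,),x_scale=[.01,.01,.01]);print(f.x[:2].round(4),np.degrees(f.x[2]).round(2),(f.fun*1e3).round(1))
p=f.x;c,s=np.cos(p[2]),np.sin(p[2])
W=lambda x,y,z:[p[0]+c*x-s*y,p[1]+s*x+c*y,z]
print('plate mid',np.round(W(.024,0,0),4),'key',np.round(W(-.064,-.033,0),4))
# bowl: rim ellipse extremes at z=.062
for nm,cam,e in(('top',a,T(283.5,291)),('side',b,S(278,124))):
    X=at(cam,*e,.062);d=X[:2]-W(.024,0,0)[:2];print(nm,X.round(4),'local',(c*d[0]+s*d[1]).round(4),(-s*d[0]+c*d[1]).round(4))
# height from two views
A=[];B=[]
for cam,e in((a,T(283.5,291)),(b,S(278,124))):
    R=np.array(cam['R']);o=-R.T@cam['t'];d=R.T@[(e[0]-cam['cx'])/cam['fx'],(e[1]-cam['cy'])/cam['fy'],1];d/=np.linalg.norm(d);M=np.eye(3)-np.outer(d,d);A.append(M);B.append(M@o)
print('rim tri',np.linalg.solve(sum(A),sum(B)).round(4))
```

```text
[0.5673 0.1858] -3.47 [-2.8 -3.7 -1.8 -1.2  2.3  3.1  1.4 -0.4  2.1  0.9]
[0.569  0.1913] -6.1 [ 1.  -1.  -0.5  4.1 -1.  -2.7]
[0.5677 0.1869] -3.2 [-4.2 -4.5 -1.9 -1.8  0.9  2.3  0.  -1.3  2.   0.7  3.3 -2.4  2.3  4.7
  1.8 -1.8]
plate mid [0.5916 0.1856 0.    ] key [0.5019 0.1575 0.    ]
top [0.5464 0.16   0.062 ] local -0.0437 -0.028
side [0.5487 0.1608 0.062 ] local -0.0414 -0.0272
rim tri [0.5476 0.1602 0.062 ]
```

The dish centre is at about (0.547, 0.160), its rim at z 0.062. The plate middle is at about (0.592, 0.186), so the push is about 45/26 mm. I'll straddle the dish with half-open fingers and push along about 30°.

```bash
python3 -m crank '24 -61 0 0 0 7 50;48 -122 0 0 0 14 50;72 -183 0 0 0 21 50;97 -246 0 0 0 28 50;121 -307 0 0 0 35 50;145 -368 0 0 0 42 50;169 -429 0 0 0 48 50;194 -478 0 0 0 55 50'; python3 -m crank '0 -14 0 0 0 0 50;0 -14 0 0 0 0 50'
```

```text
t: 2.0
tcp_pos: [0.4327, 0.2388, 0.2056]
eef_rot: [0.965, 0.262, 0.0, -0.0]
ft_force: [1.7, 0.1, 0.4]
width: 0.0501
grip_force: 0.0
t: 2.2
tcp_pos: [0.4326, 0.2247, 0.2054]
eef_rot: [0.966, 0.258, 0.0, -0.0]
ft_force: [0.2, 0.0, 0.2]
width: 0.0502
grip_force: 0.0
```

```bash
python3 -m crank '15 -35 0 0 0 0 50;30 -70 0 0 0 0 50;45 -105 0 0 0 0 50;45 -105 -50 0 0 0 50;45 -105 -100 0 0 0 50;45 -105 -143 0 0 0 50;45 -105 -143 0 0 0 50'
python3 - <<'E'
from workcell import *
import cv2
f=[cv2.resize(capture(n)['frame'][y:y+100,x:x+130,::-1],None,fx=3,fy=5,interpolation=2) for n,y,x in(('top',130,150),('side',110,190))]
cv2.imwrite('pics/p1.png',cv2.hconcat(f));s=get_state();print(s['t'],s['tcp_pos'],s['ft_force'])
E
```

```text
t: 2.9
tcp_pos: [0.4738, 0.1202, 0.0573]
eef_rot: [0.966, 0.259, -0.005, 0.001]
ft_force: [-0.6, -0.3, 0.1]
width: 0.0497
grip_force: 0.0
3.0 [0.47780611 0.12239523 0.06260275] [1.26574174 0.09631094 1.2721113 ]
```

View pics/p1.png

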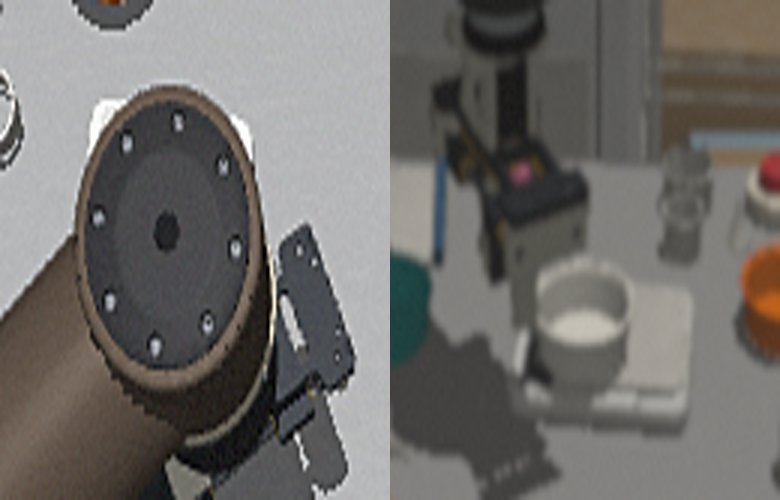

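The fingers stand behind the dish, clear of it. The side view stays usable; the arm hides the top view. I'll push slowly.

```bash
python3 -m crank '9 5 0 0 0 0 50;16 9 0 0 0 0 50;22 12 0 0 0 0 50;28 15 0 0 0 0 50;34 19 0 0 0 0 50;40 22 0 0 0 0 50;45 25 0 0 0 0 50;50 28 0 0 0 0 50'; python3 -m crank '5 3 0 0 0 0 50;9 5 0 0 0 0 50;11 6 0 0 0 0 50;11 6 0 0 0 0 50'
cat >> h.py <<'E'
def rim(c,z=.062):
    # fit projected rim circle centre from an ellipse traced by hand
    pass
E
python3 - <<'E'
from workcell import *
import cv2
c=capture('side');cv2.imwrite('pics/p2.png',cv2.resize(c['frame'][130:210,210:310,::-1],None,fx=7,fy=7,interpolation=2));s=get_state();print(s['t'],s['tcp_pos'],s['ft_force'])
E
```

```text
t: 3.8
tcp_pos: [0.5278, 0.1498, 0.0619]
eef_rot: [0.966, 0.26, -0.0, 0.0]
ft_force: [-0.6, -0.3, 0.9]
width: 0.0498
grip_force: 0.0
t: 4.2
tcp_pos: [0.5386, 0.1557, 0.062]
eef_rot: [0.966, 0.26, -0.0, 0.0]
ft_force: [0.0, -0.5, 0.5]
width: 0.0501
grip_force: 0.0
4.25 [0.53835457 0.15559124 0.06194759] [0.00215879 0.66008672 0.38180181]
```

View pics/p2.png

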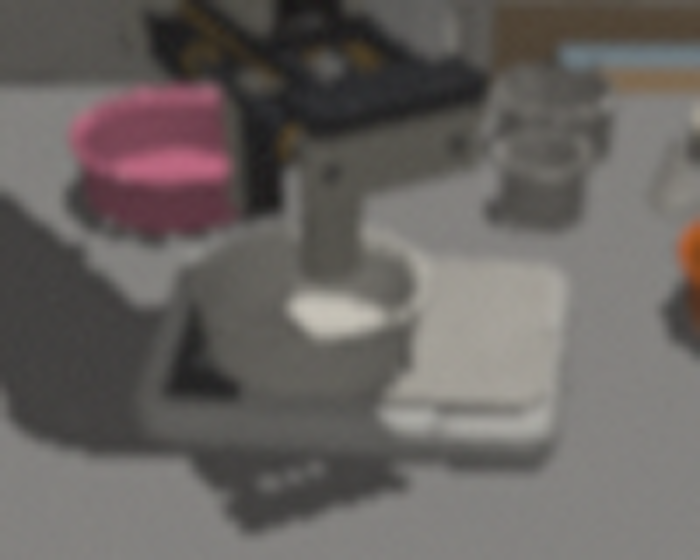

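The picture shows the near finger (tip at about crop (330,278)) reaching over the dish's interior, with the dish not obviously moved. I'll check the geometry before going on.

Run:
```python
from workcell import *
from h import *
c=capture('side');s=get_state();p=np.array(s['tcp_pos']);v=np.array([-.5,.866,0])
for z in(.045,.062,.08,.1):
  for o in(-.0355,.0355):
    X=p+v*o;X[2]=z;q=uv(c,[X])[0];print(z,o,((q-[210,130])*7).round(),end=' ')
  print()
for C in((.547,.160),(.587,.183),(.5916,.1856)):
  t=np.linspace(0,6.283,9)[:-1]
  print(C,((uv(c,np.c_[C[0]+.052*np.cos(t),C[1]+.052*np.sin(t),t*0+.062])-[210,130])*7).round().tolist())
for d in look_for(c,'bowl'):print(d['location'],d['score'])
```

```text
0.045 -0.0355 [324. 357.] 0.045 0.0355 [249. 285.] 
0.062 -0.0355 [324. 323.] 0.062 0.0355 [249. 251.] 
0.08 -0.0355 [324. 285.] 0.08 0.0355 [248. 215.] 
0.1 -0.0355 [323. 243.] 0.1 0.0355 [247. 174.] 
(0.547, 0.16) [[426.0, 283.0], [393.0, 242.0], [311.0, 224.0], [227.0, 239.0], [186.0, 279.0], [215.0, 322.0], [300.0, 342.0], [389.0, 326.0]]
(0.587, 0.183) [[518.0, 259.0], [483.0, 219.0], [401.0, 202.0], [319.0, 216.0], [281.0, 255.0], [312.0, 297.0], [397.0, 316.0], [484.0, 300.0]]
(0.5916, 0.1856) [[529.0, 256.0], [493.0, 216.0], [412.0, 199.0], [330.0, 214.0], [292.0, 252.0], [323.0, 294.0], [408.0, 314.0], [495.0, 297.0]]
[0.3468, -0.0452, 0.0163] 0.98
[0.7628, 0.2561, 0.0209] 0.85
[0.3283, 0.2342, 0.0191] 0.81
[0.4606, 0.3796, 0.015] 0.69
[0.5405, 0.175, 0.0407] 0.59
[0.7792, -0.0679, 0.0307] 0.57
```

Run:
```python
from workcell import *
from h import *
c=capture('side');p=np.array([.284,.612,.204]);a=np.radians(65);v=np.array([np.cos(a),np.sin(a),0])
for z in(.187,.204,.225):
  for o in(-.054,.054):
    X=p+v*o;X[2]=z;print(z,o,uv(c,[X])[0].round(1))
f=cv2.imread('pics/side0.png')[20:90,150:225]
g=cv2.imread('pics/top0.png')
cv2.imwrite('pics/z.png',cv2.resize(f,None,fx=7,fy=7,interpolation=2))
```

```text
0.187 -0.054 [182.   86.8]
0.187 0.054 [198.4  79. ]
0.204 -0.054 [181.5  82.2]
0.204 0.054 [198.   74.7]
0.225 -0.054 [180.9  76.6]
0.225 0.054 [197.6  69.3]
```

View pics/z.png

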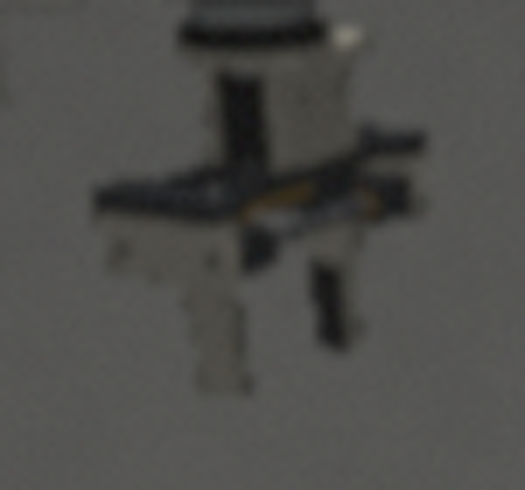

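Both views agree that the fingertips sit about 38 mm higher than the stated tool geometry implies. The tips show at z ≈ TCP + 21 mm, so they passed over the rim at zero force and the dish is untouched. I'll draw back, go 38 mm lower and check.

```bash
python3 -m crank '-30 -17 0 0 0 0 50;-61 -34 0 0 0 0 50;-61 -34 -12 0 0 0 50;-61 -34 -24 0 0 0 50;-61 -34 -32 0 0 0 50;-61 -34 -37 0 0 0 50;-61 -34 -37 0 0 0 50'
python3 - <<'E'
from workcell import *
from h import *
c=capture('side');cv2.imwrite('pics/p3.png',cv2.resize(c['frame'][130:210,210:310,::-1],None,fx=7,fy=7,interpolation=2));s=get_state();print(s['t'],s['tcp_pos'],s['ft_force'])
p=np.array(s['tcp_pos']);v=np.array([-.5,.866,0])
for z in(.035,.045,.055):
    X=p+v*-.0355;X[2]=z;print(z,((uv(c,[X])[0]-[210,130])*7).round())
E
```

```text
t: 5.1
tcp_pos: [0.4771, 0.1214, 0.0244]
eef_rot: [0.966, 0.259, -0.001, 0.0]
ft_force: [-0.1, 0.7, -0.1]
width: 0.0502
grip_force: 0.0
5.15 [0.47745012 0.12157115 0.02488164] [ 0.1703694  -0.29576458 -0.41333746]
0.035 [175. 417.]
0.045 [175. 396.]
0.055 [174. 376.]
```

View pics/p3.png

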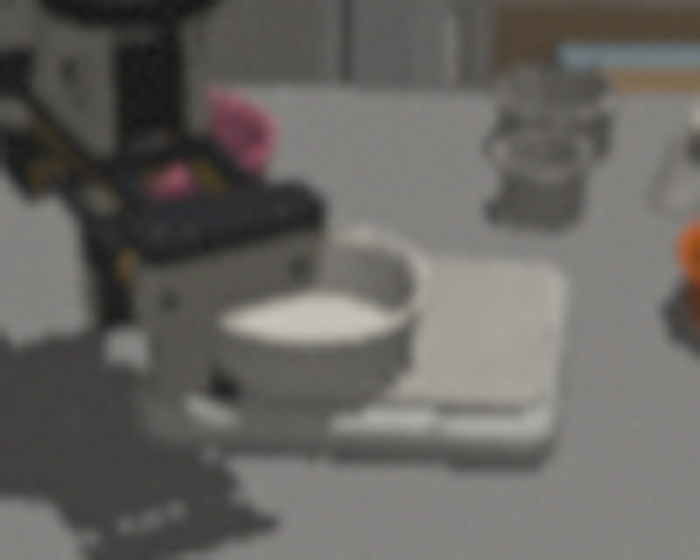

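The fingertip, at about crop (170,388), is now about 14 mm below the rim and clear of the case. I'll push slowly.

```bash
python3 -m crank '9 5 0 0 0 0 50;16 9 0 0 0 0 50;22 12 0 0 0 0 50;27 15 0 0 0 0 50;32 18 0 0 0 0 50;37 21 0 0 0 0 50;42 24 0 0 0 0 50;46 26 0 0 0 0 50'; python3 -m crank '4 2 0 0 0 0 50;8 4 0 0 0 0 50;10 6 0 0 0 0 50;10 6 0 0 0 0 50'
python3 - <<'E'
from workcell import *
from h import *
c=capture('side');cv2.imwrite('pics/p4.png',cv2.resize(c['frame'][130:210,210:310,::-1],None,fx=7,fy=7,interpolation=2));s=get_state();print(s['t'],s['tcp_pos'],s['ft_force'])
E
```

```text
t: 5.95
tcp_pos: [0.5239, 0.1479, 0.025]
eef_rot: [0.966, 0.26, 0.0, 0.0]
ft_force: [-1.5, -0.9, -0.0]
width: 0.0499
grip_force: 0.6
t: 6.35
tcp_pos: [0.5339, 0.1539, 0.0251]
eef_rot: [0.966, 0.26, 0.0, -0.0]
ft_force: [0.4, 0.3, -0.2]
width: 0.0496
grip_force: 0.1
6.4 [0.53371901 0.15383988 0.02506792] [ 0.23247198  0.20796821 -0.32160689]
```

View pics/p4.png

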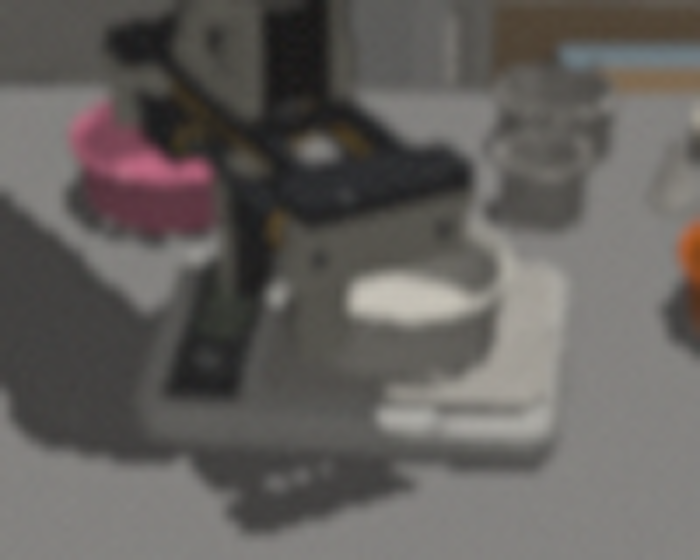

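The dish slides well. Its rim's right edge is at about crop 505 (target 529), and the key has come into view at about (205,358). I'll push 8 mm more, then back off for a clear top view.

```bash
python3 -m crank '3 2 0 0 0 0 50;6 3 0 0 0 0 50;8 4 0 0 0 0 50;8 4 0 0 0 0 50;0 0 0 0 0 0 50;-20 -11 5 0 0 0 50;-40 -23 20 0 0 0 50;-50 -28 60 0 0 0 50'; python3 -m crank '-25 40 50 0 0 0 50;-50 80 80 0 0 0 50;-70 120 80 0 0 0 50;-80 160 80 0 0 0 50;-90 200 80 0 0 0 50;-100 240 80 0 0 0 50;-110 280 80 0 0 0 50;-115 300 80 0 0 0 50'
python3 - <<'E'
from workcell import *
import cv2
s=get_state();print(s['t'],s['tcp_pos'],s['ft_force'])
a=capture('top');b=capture('side')
f=cv2.resize(a['frame'][145:225,170:240,::-1],None,fx=5,fy=5,interpolation=2);g=cv2.resize(b['frame'][150:200,230:300,::-1],None,fx=5,fy=8,interpolation=2)
cv2.imwrite('pics/p5.png',cv2.hconcat([f,g]))
E
```

```text
t: 7.2
tcp_pos: [0.4789, 0.123, 0.0825]
eef_rot: [0.966, 0.259, -0.004, 0.001]
ft_force: [1.3, 1.0, 0.3]
width: 0.0503
grip_force: 0.0
t: 8.0
tcp_pos: [0.3672, 0.428, 0.165]
eef_rot: [0.965, 0.26, 0.0, -0.0]
ft_force: [0.4, -0.6, -0.4]
width: 0.0502
grip_force: 0.0
8.0 [0.36722304 0.42804055 0.16497177] [ 0.36120551 -0.59433567 -0.3586935 ]
```

View pics/p5.png

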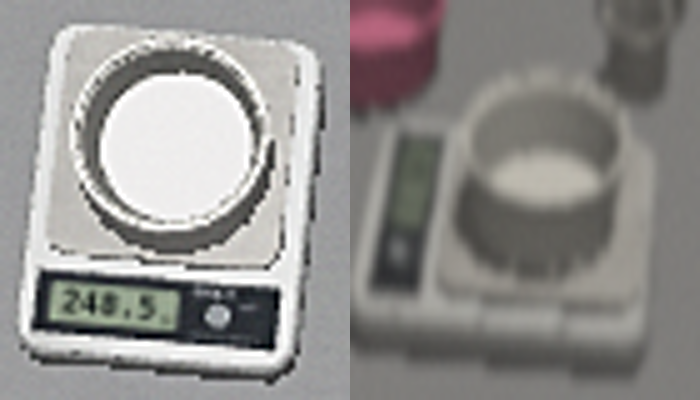

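Clear top view: the key is at crop (217,317), the rim centre at about (172,136), and the plate's left, right and front edges are visible. Side view: the key is at (400,248).

Run:
```python
from workcell import *
from h import *
from scipy.optimize import least_squares
a=capture('top');b=capture('side')
T=lambda u,v:((u+.5)/5-.5+170,(v+.5)/5-.5+145); S=lambda u,v:((u+.5)/5-.5+230,(v+.5)/8-.5+150)
print('key top',at(a,*T(217,317),.023).round(4),'side',at(b,*S(400,248),.023).round(4))
ob=[(T(66,60),.026,1,.063),(T(49,235),.026,1,.063),(T(299,60),.026,1,-.063),(T(283,250),.026,1,-.063),(T(75,255),.026,0,-.038),(T(260,267),.026,0,-.038)]
K=(T(217,317),.023)
def res(p):
    c,s=np.cos(p[2]),np.sin(p[2]);r=[]
    L=lambda e,z:(lambda d:(c*d[0]+s*d[1],-s*d[0]+c*d[1]))(at(a,*e,z)[:2]-p[:2])
    for e,z,ax,v in ob:r.append(L(e,z)[ax]-v)
    k=L(*K);return r+[k[0]+.064,k[1]+.033]
f=least_squares(res,[.57,.19,-.08],x_scale=.01);p=f.x;print(p.round(4),np.degrees(p[2]).round(2),(f.fun*1e3).round(1))
c,s=np.cos(p[2]),np.sin(p[2]);W=lambda x,y:np.array([p[0]+c*x-s*y,p[1]+s*x+c*y])
print('mid',W(.024,0).round(4),'key',W(-.064,-.033).round(4))
for n,cam,e in(('top',a,T(172.5,136)),('side',b,S(197+350,0) if 0 else S(550-350,135))):
    X=at(cam,*e,.062);d=W(.024,0)-X[:2];print(n,X.round(4),'need world',d.round(4))
for q in((a,'top',145,170),(b,'side',150,230)):pass
```

```text
key top [0.5002 0.1598 0.023 ] side [0.7189 0.17   0.023 ]
[ 0.5671  0.1866 -0.0696] -3.99 [-0.3 -1.6  0.5 -0.2 -0.1  1.  -0.9  1.6]
mid [0.5911 0.1849] key [0.501  0.1581]
top [0.5892 0.1812 0.062 ] need world [0.0019 0.0037]
side [0.5947 0.1851 0.062 ] need world [-0.0037 -0.0002]
```

Top view: the dish centre is within about 4 mm of the plate middle, and the scale has not moved. I have used my 10 pictures, so from here I'll work by numbers and force. Fully pressed, the key sits below the case top, so I'll press with one tilted corner of the closed fingertips. First I'll move over the key and check its position from the side view.

```bash
python3 -m crank '20 -42 -10 0 0 -3 0;40 -84 -20 0 0 -6 0;60 -126 -35 0 0 -9 0;80 -168 -50 0 0 -12 0;100 -210 -65 0 0 -15 0;119 -251 -65 0 0 -15 0;119 -251 -65 0 0 -15 0;119 -251 -65 0 0 -15 0'; python3 -m crank '0 0 0 2.5 4.3 0 0;0 0 0 4.95 8.6 0 0;0 0 0 4.95 8.6 0 0;0 0 0 4.95 8.6 0 0'
python3 - <<'E'
from workcell import *
from h import *
from scipy.spatial.transform import Rotation as R
b=capture('side');print(at(b,(50.5)/5-.5+230,(248.5)/8-.5+150,.023).round(4))
s=get_state();print(s['t'],s['tcp_pos'],R.from_quat(s['eef_rot']).as_matrix().round(3).tolist(),s['ft_force'],s['width'])
E
```

```text
t: 9.0
tcp_pos: [0.4875, 0.1722, 0.1002]
eef_rot: [0.992, 0.129, 0.0, -0.0]
ft_force: [1.0, 0.4, 0.5]
width: 0.0005
grip_force: 0.0
t: 9.4
tcp_pos: [0.4876, 0.1745, 0.1]
eef_rot: [0.988, 0.13, -0.068, -0.052]
ft_force: [-0.1, 1.0, 0.4]
width: 0.0007
grip_force: 0.0
[0.5029 0.1624 0.023 ]
9.45 [0.48704017 0.17462142 0.09999707] [[0.956, 0.251, -0.149], [0.265, -0.96, 0.085], [-0.121, -0.121, -0.985]] [-0.02719404  0.78056047 -0.33835995] 0.0008269045964374325
```

```bash
python3 -m crank '0 3 -20 0 0 0 0;0 3.5 -40 0 0 0 0;0 3.5 -50 0 0 0 0;0 3.5 -50 0 0 0 0'
python3 - <<'E'
from workcell import *
from h import *
from scipy.spatial.transform import Rotation as R
b=capture('side');s=get_state();p=np.array(s['tcp_pos']);M=R.from_quat(s['eef_rot']).as_matrix()
print(p)
for nm,X in(('short',p+M@[.0095,.021,-.021]),('shift',p+M@[.0095,.021,.017]+[0,0,.038])):print(nm,X.round(4),uv(b,[X])[0].round(1))
d=np.abs(b['frame'].astype(int)-cv2.imread('pics/side0.png')[:,:,::-1]).sum(2)
q=uv(b,[X])[0].astype(int)
print(q);print(b['frame'][q[1]-9:q[1]+7,q[0]-12:q[0]+10,1]);print(cv2.imread('pics/side0.png')[q[1]-9:q[1]+7,q[0]-12:q[0]+10,1])
E
```

```text
t: 9.85
tcp_pos: [0.4859, 0.178, 0.0491]
eef_rot: [0.988, 0.131, -0.07, -0.052]
ft_force: [-0.6, 0.9, 0.6]
width: 0.0009
grip_force: 0.0
[0.48677448 0.17822884 0.05004229]
short [0.5043 0.1588 0.067 ] [239.6 168.7]
shift [0.4986 0.162  0.0676] [237.8 168. ]
[237 167]
[[ 54  55  54  55  56  66  77  82  78  72  70  74  82  83  83  84  84  84
   83  84  85  83]
 [ 56  54  52  57  57  67  80  81  74  63  59  71  78  84  84  84  84  85
   83  85  84  85]
 [ 64  60  56  55  59  68  79  82  76  66  67  75  82  85  84  83  83  84
   83  82  82  84]
 [ 79  70  62  59  62  67  79  83  82  77  79  81  84  84  84  84  84  82
   83  85  84  83]
 [ 82  73  68  71  67  68  76  80  82  78  82  83  85  84  82  83  87  88
   88  87  88  86]
 [ 72  67  72  82  77  72  71  74  76  80  81  82  82  82  82  86  97 106
  105 104 104 103]
 [ 64  66  76  90  91  84  79  79  81  81  83  81  82  81  82  96 115 128
  131 130 127 127]
 [ 65  66  73  88  95  99 102 102  93  85  84  83  83  83  84  97 125 141
  146 144 144 144]
 [ 65  62  67  75  85 103 117 121 109  97  89  85  82  80  78  88 107 126
  132 132 132 
[... 1445 characters left out ...]
5 134 143 153 161 163 157 148
  140 133 126 124]
 [124 123 124 124 124 124 124 124 123 123 129 139 153 165 166 159 145 132
  126 123 120 120]
 [122 125 124 124 124 123 123 123 124 123 129 144 157 162 158 144 128 121
  119 119 120 120]
 [123 123 123 122 124 123 123 123 122 125 137 150 158 159 148 130 119 116
  119 118 119 120]
 [124 123 123 124 124 124 125 123 124 129 144 155 159 154 138 120 117 118
  119 119 120 120]
 [123 123 124 121 124 124 123 123 122 134 151 160 159 153 134 118 115 118
  118 119 119 120]
 [125 123 124 124 124 124 123 122 127 141 157 158 149 145 134 123 116 118
  117 120 124 126]
 [124 123 123 123 124 122 123 123 130 150 162 152 128 126 134 133 126 120
  121 127 139 148]]
```

The finger's right edge in the side image fits the "short fingertip" model: the corner is at (0.504, 0.159, 0.067) with the TCP at z = 0.050. I'll shift -3 mm in x and +1 mm in y, descend, then feel for the key.

```bash
python3 -m crank '-3 1 -12 0 0 0 0;-3 1 -24 0 0 0 0;-3 1 -32 0 0 0 0;-3 1 -36 0 0 0 0;-3 1 -36 0 0 0 0'; python3 -m crank '0 0 -2 0 0 0 0;0 0 -3 0 0 0 0;0 0 -4 0 0 0 0;0 0 -4 0 0 0 0'
```

```text
t: 10.4
tcp_pos: [0.4841, 0.1788, 0.0132]
eef_rot: [0.988, 0.131, -0.069, -0.052]
ft_force: [-0.3, 0.5, -0.6]
width: -0.0
grip_force: 0.0
t: 10.8
tcp_pos: [0.4845, 0.1791, 0.0101]
eef_rot: [0.988, 0.131, -0.069, -0.053]
ft_force: [0.4, 0.2, 0.4]
width: 0.0003
grip_force: 0.0
```

```bash
python3 -m crank '0 0 -1 0 0 0 0;0 0 -1 0 0 0 0'; python3 -c "
from workcell import *
print([get_state()['ft_force'].round(1) if hasattr(get_state()['ft_force'],'round') else get_state()['ft_force']])"
```

```text
t: 11.0
tcp_pos: [0.4844, 0.1791, 0.0091]
eef_rot: [0.988, 0.131, -0.069, -0.053]
ft_force: [-0.2, 0.1, 0.3]
width: 0.0004
grip_force: 0.0
[array([-0.2,  0.1,  0.3])]
```

```bash
python3 -m crank '0 0 -0.5 0 0 0 0;0 0 -0.5 0 0 0 0'|grep -E 'ft|tcp'; python3 -m crank '0 0 -0.5 0 0 0 0;0 0 -0.5 0 0 0 0'|grep -E 'ft|tcp';python3 -m crank '0 0 -0.4 0 0 0 0;0 0 -0.4 0 0 0 0'|grep -E 'ft|tcp'
```

```text
tcp_pos: [0.4844, 0.1791, 0.0085]
ft_force: [0.5, -0.4, 0.1]
tcp_pos: [0.4844, 0.1791, 0.008]
ft_force: [0.5, 0.3, -0.1]
tcp_pos: [0.4844, 0.1791, 0.0076]
ft_force: [0.0, -0.4, 0.1]
```

```bash
python3 -m crank '0 0 -0.5 0 0 0 0;0 0 -0.5 0 0 0 0'|grep -E 'ft|tcp'; python3 -m crank '0 0 -0.5 0 0 0 0;0 0 -0.5 0 0 0 0'|grep -E 'ft|tcp';python3 -m crank '0 0 -0.4 0 0 0 0;0 0 -0.4 0 0 0 0'|grep -E 'ft|tcp'
```

```text
tcp_pos: [0.4844, 0.1791, 0.0071]
ft_force: [0.3, -0.5, -0.3]
tcp_pos: [0.4844, 0.1791, 0.0066]
ft_force: [0.2, 0.3, 1.1]
tcp_pos: [0.4844, 0.1791, 0.0062]
ft_force: [0.7, 0.1, -0.3]
```

```bash
python3 -m crank '0 0 -0.5 0 0 0 0;0 0 -0.5 0 0 0 0'|grep -E 'ft|tcp'; python3 -m crank '0 0 -0.5 0 0 0 0;0 0 -0.5 0 0 0 0'|grep -E 'ft|tcp';python3 -m crank '0 0 -0.4 0 0 0 0;0 0 -0.4 0 0 0 0'|grep -E 'ft|tcp'
```

```text
tcp_pos: [0.4844, 0.1791, 0.0057]
ft_force: [-0.8, 0.0, 0.0]
tcp_pos: [0.4844, 0.1791, 0.0052]
ft_force: [0.0, -0.4, 0.2]
tcp_pos: [0.4844, 0.1791, 0.0048]
ft_force: [-0.7, -0.6, 0.4]
```

```bash
python3 -m crank '0 0 -0.5 0 0 0 0;0 0 -0.5 0 0 0 0'|grep -E 'ft|tcp'; python3 -m crank '0 0 -0.5 0 0 0 0;0 0 -0.5 0 0 0 0'|grep -E 'ft|tcp';python3 -m crank '0 0 -0.4 0 0 0 0;0 0 -0.4 0 0 0 0'|grep -E 'ft|tcp'
```

```text
tcp_pos: [0.4844, 0.1791, 0.0043]
ft_force: [0.2, -0.3, -0.7]
tcp_pos: [0.4844, 0.1791, 0.0038]
ft_force: [-0.1, -0.0, -0.2]
tcp_pos: [0.4845, 0.1791, 0.0035]
ft_force: [-0.1, -0.4, 1.2]
```

```bash
python3 -m crank '0 0 -0.4 0 0 0 0;0 0 -0.4 0 0 0 0'|grep -E 'ft|tcp'; python3 -m crank '0 0 -0.4 0 0 0 0;0 0 -0.4 0 0 0 0'|grep -E 'ft|tcp'
```

```text
tcp_pos: [0.4845, 0.1791, 0.0031]
ft_force: [0.0, 0.3, 2.2]
tcp_pos: [0.4845, 0.1791, 0.0028]
ft_force: [-0.2, 0.1, 2.6]
```

Contact is at TCP z ≈ 0.0037, and the force ramps at about 3–4 N/mm, which is the key's spring.

```bash
python3 -m crank '0 0 -0.3 0 0 0 0;0 0 -0.3 0 0 0 0'|grep -E 'ft|tcp'; python3 -m crank '0 0 -0.3 0 0 0 0;0 0 -0.3 0 0 0 0'|grep -E 'ft|tcp'
```

```text
tcp_pos: [0.4845, 0.1792, 0.0025]
ft_force: [-1.5, -0.6, 4.0]
tcp_pos: [0.4845, 0.1791, 0.0022]
ft_force: [-1.2, 0.3, 5.3]
```

```bash
python3 -m crank '0 0 -0.2 0 0 0 0;0 0 -0.2 0 0 0 0'|grep -E 'ft|tcp'
```

```text
tcp_pos: [0.4846, 0.1792, 0.002]
ft_force: [-0.3, 0.4, 6.0]
```

```bash
python3 -m crank '0 0 -0.3 0 0 0 0;0 0 -0.3 0 0 0 0'|grep -E 'ft|tcp'
```

```text
tcp_pos: [0.4846, 0.1792, 0.0019]
ft_force: [-1.1, -0.6, 7.7]
```

```bash
python3 -m crank '0 0 -0.2 0 0 0 0;0 0 -0.2 0 0 0 0;0 0 -0.2 0 0 0 0'|grep -E 'ft|tcp'
```

```text
tcp_pos: [0.4846, 0.1792, 0.0018]
ft_force: [-2.6, -0.4, 8.7]
```

The stiffness has risen sharply above about 5 N, so the key has bottomed. I'll draw back straight up and away, then check the scene.

```bash
python3 -m crank '0 0 2 0 0 0 0;0 0 10 0 0 0 0;-5 0 40 0 0 0 0;-10 0 80 0 0 0 0;-30 40 110 0 0 0 0;-60 80 130 0 0 0 0;-80 120 140 0 0 0 0;-90 160 140 0 0 0 0'; python3 -m crank '-10 40 10 0 0 0 0;-20 80 10 0 0 0 0;-30 110 10 0 0 0 0;-30 110 10 0 0 0 0;-30 110 10 0 0 0 0;-30 110 10 0 0 0 0'
python3 - <<'E'
from workcell import *
from h import *
s=get_state();print(s['t'],s['tcp_pos'],s['ft_force'])
a=capture('top')['frame'].astype(int);o=cv2.imread('pics/top0.png')[:,:,::-1].astype(int)
d=(np.abs(a-o).sum(2)>90).astype(np.uint8)
n,l,st,c=cv2.connectedComponentsWithStats(d)
print([x.tolist() for x in st[1:] if x[4]>8])
# old p5 crop versus now: has scale or dish moved since the push?
p=cv2.imread('pics/p5.png')[:400,:350,::-1].astype(int);g=cv2.resize(a[145:225,170:240].astype(np.uint8),None,fx=5,fy=5,interpolation=2).astype(int)
e=np.abs(p-g).sum(2);print('diff mean',e.mean(),(e>100).sum())
E
```

```text
t: 15.7
tcp_pos: [0.3935, 0.341, 0.1442]
eef_rot: [0.988, 0.131, -0.067, -0.054]
ft_force: [1.4, 0.6, 0.6]
width: 0.0008
grip_force: 0.0
t: 16.3
tcp_pos: [0.3644, 0.4484, 0.1513]
eef_rot: [0.988, 0.131, -0.069, -0.052]
ft_force: [0.2, 0.2, -0.2]
width: 0.0004
grip_force: 0.0
16.3 [0.36438455 0.44837024 0.15127041] [ 0.21895721  0.23063477 -0.18708153]
[[184, 152, 49, 61, 1524], [0, 170, 12, 8, 40], [0, 172, 144, 143, 8034], [0, 291, 10, 27, 147], [0, 354, 30, 30, 464], [269, 372, 12, 4, 25], [257, 374, 11, 5, 31], [294, 380, 8, 4, 18]]
diff mean 5.48785 28
```

Nothing but the dish has moved, and the scale and dish look the same as before the press.

```bash
python3 -c "
from workcell import *
print(hand_in())"
```

```text
the job is handed in; nothing more can be done
None
```

The dish was pushed to within about 4 mm of the plate's middle, the key was pressed until it bottomed (about 9 N) and released, the arm was drawn clear, and the job was handed in at about 16 s; a before/after comparison of the top view, where the arm did not hide it, shows only the dish moved, and the display itself was not read after the press.

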